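# Set and lock the bench work support

### The arm

A 6-joint arm with a two-finger parallel gripper is mounted at the origin on a cart in front of the work surface, level with it; the furniture and walls round the work are solid. World frame = base frame: x ahead of the robot, y to its left, z up, the work surface at z = 0. Lengths are in m, angles in rad, forces in N, time in s.
With the tool pointing down it reaches from about 0.35 to 0.85 m from the base axis. Payload 8.1 kg.
Tool frame: the origin (TCP) lies at the centre of the arm's flange, where the gripper is bolted on; the fingertips stand 186 mm ahead of it and the grasp point (between the pads) lies 167 mm ahead of it; z points along the fingers, y is the direction in which the jaws open and shut (so a half turn about z gives the same grasp; the last joint's range is limited). The gripper opens to 93 mm and grips with 3 to 60 N. Pads are 15 mm wide; open, the fingers measure 128 mm over their backs; the gripper's body (75 mm by 188 mm) begins 65 mm behind the grasp point.
Start: joints at [1.049, 0.13, 1.488, -0, 1.523, -0.085], TCP at [0.254, 0.544, 0.405] pointing down, gripper open.
Joint ranges: [-2.96, 2.96], [-0.89, 2.26], [0.02, 2.5], [-1.34, 4.48], [0, 2.73], [-2.66, 2.66]. Speed limits (rad/s): [2.39, 2.39, 2.79, 3.14, 3.14, 3.14].

### API

Orientations are given as a rotation vector (axis times angle).
In Python, from plant import robot, viewer, order gives the robot as it stands.
- The arm moves only by the tool apply_moves, never from a script. Its argument "deltas" is a list of rows, each a list of 3 entries, a list of its own where there are three numbers: the finger opening in mm, from 0 to 93, then the shift along the tool's x, y, z in mm, then the turn about the tool's z in rad. In form: [[grip, [dx, dy, dz], yaw], ...]. A call has 1 to 5 rows; each row shifts and turns the commanded pose from where the row before left it, along the tool's axes as they then stand; what a row does not reach is not made up. A row lasts 1/8 s, in which the tool goes at most 62.5 mm and 10.7 degrees, less where a joint would pass 70% of its speed; a pose out of reach is approached as far as the arm can. A call is refused whole if a number of a shift passes 62.5 or a number of a turn 0.188, either way. A call with a gripper value outside its range is refused whole. The fingers move at their own pace and stop on an object; "grip_force" is the grip in N (left out, the last holds). Time passes only in rows, so rows that do not move let the fingers close. It gives the time, the measured TCP pose, the force and the opening at its end, in the units of the state.
- robot.read_state(): the state, without advancing time (a new reading comes with each control period).
- viewer.read_camera(name): name is "scene" or "top" or "wrist"; returns the picture (384x512x3 uint8, blue, green, red); there is no depth.
- viewer.get_calibration(name): a dict with "fx", "fy", "cx", "cy" (pixels), "distortion" ([k1, k2, p1, p2, k3] as OpenCV has them; the pictures are not rectified), "R" (3x3) and "t" (3): a world point X has camera coordinates R X + t. Camera axes: x right, y down, z forward; pixel columns grow to the right and rows downward; lengths in m; the calibration is good to about 2 mm. A picture is of the moment at which its call begins: read the wrist's pose just before it. get_calibration takes no time and is no camera call; for the wrist camera it gives the pose at the moment of the call.
- order.close_job(): hands the job in, once; it reports no verdict.
The state is a dict: "t": time; "q": joint angles; "dq": joint speeds; "joint_torque": joint torques, N m; "tool_pos": TCP position; "orientation": TCP orientation; "force": force on the tool from outside, world axes, zero at the start; "wrist_torque": the same for the moment, N m; "opening": finger opening in m.
Only numpy, scipy, OpenCV 4.12 (cv2) and the standard library are available. Lean on these libraries where they do the work, as an engineer would, in place of code of your own. Each camera call takes 0.05 s, during which the arm holds its last target. There are 200 camera calls.

### The job

Set and lock the work support: turn the barrel by its blue tab until the gap between its two white ears faces the red-tabbed holding bolt, and slide the bolt fully in so that it holds the barrel still. Then tighten the brass knurled lock ring clockwise by drawing the yellow spring-gauge tab on its arm round until the ring is fully home, and on until the gauge pointer stands in the red band for a moment, never beyond the end of the white scale. Finally let the gauge spring back and draw the bolt fully out again, leaving the barrel on its setting, the ring tight, and the tin, the wood block and the pencil where they lie.

Things in the scene. Friction and masses are not known exactly. Their poses are not given: they have to be found in the camera images.
- work_support: Fixed grey base plate 140x150x12 mm with green round housing. Origin: underside, on the vertical turning axis of barrel and ring. Directions below are degrees counter-clockwise from above, from this body's x axis (which points roughly away from the robot). All is below 113 mm except the yellow tab (135). The barrel's round rest pad, 60 mm across, tops out at 113.
- barrel (a joint): Barrel angle in rad, counter-clockwise from above positive, range -0.9..0.5. 0 = set: ear gap faces the bolt (direction 120), blue tab at direction 60 over the white line on the plate. Starts at -0.75..-0.35. Turns easily (0.06 N m), stays where left, carries ring and gauge along.
- barrel_tab (a point): Top centre of the barrel's upright blue tab, 88 mm from the axis, 106 mm high. The tab is 26 mm wide radially, 9 mm thick tangentially, and stands clear from 65 mm height up, on a 12 mm wide radial steel arm. Come to it from the robot's side: a red knob of the drill press's feed lever sticks out far left of it, 0.46 m up (world x 0.59, y 0.23 to 0.29), in the way of a tall wrist coming from there.
- bolt (a joint): Travel of the holding bolt, m: 0 = fully out (away from the axis), 0.022 = fully in. Slides along direction 120 of the base, towards the axis; 2 N friction; stays where left. It holds the barrel only from about 0.014 on, with some 0.04 rad of play.
- bolt_tab (a point): Top centre of the bolt's upright red tab, 106 mm high, 116 mm from the axis when out, 94 mm when in. The tab is 9 mm thick along the slide, 26 mm wide across it, and stands clear from 63 mm height up; on its axis side lie green guides with a steel bridge (top 63 mm high, 50 to 94 mm from the axis).
- ring (a joint): Angle of the brass knurled lock ring (72 mm diameter, 72 to 90 mm high) relative to the barrel, rad, clockwise from above positive: 0 loose, 0.9 fully home (hard stop); starts at 0..0.25. Its friction, 0.12 N m, exceeds the barrel's: an unheld barrel turns with it. Its arm carries a black gauge case 34x66 mm, top 91 mm high.
- gauge (a joint): Travel of the yellow tab along the case, m: 0 at rest, max 0.030, in the tightening (clockwise) direction at right angles to the arm. Sprung: 3.5 N to start, then 350 N/m, more than the ring's friction, so drawing the tab first turns the ring and, once that is home, stretches the gauge. The dark pointer is in the red band at 0.012..0.021; scale end 0.025.
- gauge_tab (a point): Top centre of the yellow tab, 135 mm high, about 91 mm from the axis; 24 mm wide radially, 9 mm thick tangentially, clear above 93 mm. With barrel and gauge at 0 its direction is about 301 at ring 0 and 249 at ring 0.9. The tab's own line of travel passes 90 mm from the axis.
- wax_tin: Bystander: round flat tin, 71 mm diameter, 28 mm high, loose. Origin at the centre of its underside.
- wood_offcut: Bystander: wood block 60 x 70 x 45 mm, loose. Origin at the centre of its underside.
- pencil: Bystander: flat red carpenter's pencil 14 x 128 x 8 mm, loose. Origin at the centre of its underside.
- ear_gap (a point): Middle of the gap between the barrel's two white ears, 51 mm from the axis, 51 mm high; turns with the barrel. The gap is 13 mm wide, the ears end 57 mm from the axis. The bolt is 9 mm wide with a round nose; it enters and centres the barrel if that is within about 0.07 rad of 0, else it is blocked.

How it is judged:
On the way, in this order (a step that is already met when the one before it is completed fails the run):
1. the barrel is set: its gap faces the bolt within 0.09 rad (value of joint barrel between -0.09 and 0.09 rad), for 0.2 s.
2. the bolt is in and holds the barrel (value of joint bolt above 0.018 m and value of joint barrel between -0.07 and 0.07 rad), for 0.2 s.
3. the gauge stands in the red band, with the ring home and the bolt in (value of joint gauge between 0.012 and 0.021 m and value of joint ring above 0.84 rad and value of joint bolt above 0.016 m), for 0.2 s.
4. the bolt is drawn out again (value of joint bolt below 0.004 m), for 0.1 s.
At the end, for the whole second after the job is handed in: The barrel rests within 0.07 rad of its setting, the ring is home (within 0.06 rad of its stop), the gauge is back at rest (under 3 mm), the bolt is out (within 4 mm), and tin, wood block and pencil have not moved by 15 mm (value of joint barrel between -0.07 and 0.07 rad and value of joint ring above 0.84 rad and value of joint gauge below 0.003 m and value of joint bolt below 0.004 m and velocity of joint barrel between -0.05 and 0.05 rad/s and distance of each of wax_tin, wood_offcut, pencil from where it was at the start of the episode below 0.015 m); the robot touches nothing.
It fails at once if the ring is tightened while the barrel is off its setting by more than 0.12 rad (value of joint ring above 0.5 rad and (value of joint barrel above 0.12 rad or value of joint barrel below -0.12 rad)).
It fails at once if the gauge is pulled beyond its scale (over 25 mm) (value of joint gauge above 0.025 m).
It fails at once if the tin, the wood block or the pencil is knocked away (distance of any of wax_tin, wood_offcut, pencil from where it was at the start of the episode above 0.03 m).
It also fails if it takes over 58 s, if anything falls off the work surface, if the arm or the gripper's body presses on something with over 40 N, if the wrist force passes 120 N, or if a joint passes its speed limit or range.

## Working session

There is one attempt and no reset: what is moved stays moved. The work goes in short steps, Python scripts to look and compute and a tool call to move; the robot and the scene stay as the last step left them, time stands still between calls to the robot, and variables do not carry over. Pictures are saved under pics/ and viewed, about 8 in all and at most 12, crops included, and the job is handed in when it is done.

Besides the shell and the picture viewer there is one more tool, called in YAML: its name, and indented under it one key for each argument. apply_moves: Moves the arm, as the interface text tells. Its arguments: {"type":"object","properties":{"deltas":{"type":"array"},"grip_force":{"type":"number"}},"required":["deltas"]}

```bash
ls; mkdir -p pics; cat > h.py <<'E'
import numpy as np, cv2
from plant import robot, viewer, order
from scipy.spatial.transform import Rotation as Ro
def grab(n,save=None):
    c=viewer.get_calibration(n); im=viewer.read_camera(n)
    if save: cv2.imwrite('pics/'+save,im)
    return im,c
def K(c): return np.array([[c['fx'],0,c['cx']],[0,c['fy'],c['cy']],[0,0,1.]])
def onplane(c,uv,z):
    p=cv2.undistortPoints(np.array([[uv]],float),K(c),np.array(c['distortion']))[0,0]
    R=np.array(c['R']);t=np.array(c['t']); o=-R.T@t; d=R.T@np.array([p[0],p[1],1]); return o+d*(z-o[2])/d[2]
def proj(c,X):
    R=np.array(c['R']); return cv2.projectPoints(np.array(X,float).reshape(-1,1,3),cv2.Rodrigues(R)[0],np.array(c['t'],float),K(c),np.array(c['distortion']))[0].reshape(-1,2)
E
python3 - <<'E'
from h import *
s=robot.read_state(); print({k:np.round(v,3) for k,v in s.items()})
a,c=grab('scene','s0.png'); b,d=grab('top','t0.png')
for x in(c,d): print(np.round(-np.array(x['R']).T@np.array(x['t']),3),x['fx'])
cv2.imwrite('pics/both.png',cv2.resize(b,(800,600)))
E
```

```text
pics
{'t': np.float64(0.0), 'q': array([ 1.049,  0.131,  1.489,  0.   ,  1.523, -0.085]), 'dq': array([-0.001, -0.001, -0.   ,  0.001,  0.002, -0.   ]), 'joint_torque': array([-2.0000e-03, -5.5983e+01, -4.9176e+01,  7.7000e-02,  3.6000e-02,
       -0.0000e+00]), 'tool_pos': array([0.254, 0.543, 0.404]), 'orientation': array([-6.810e-01, -3.066e+00,  3.000e-03]), 'force': array([ 0.158, -0.954, -0.357]), 'wrist_torque': array([0.058, 0.018, 0.045]), 'opening': np.float64(0.093)}
[ 0.26  -0.633  0.839] 352.217999835585
[0.288 0.074 1.43 ] 442.70539191437666
```

View pics/both.png

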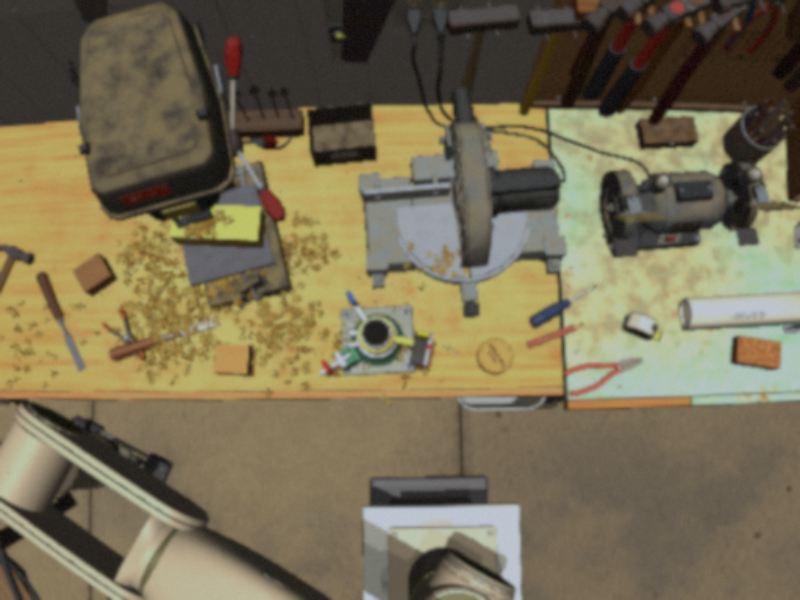

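View pics/s0.png

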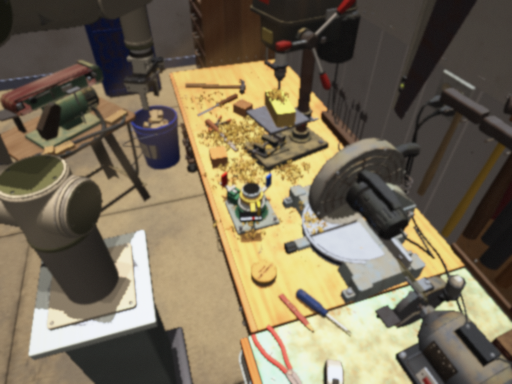

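```bash
python3 - <<'E'
from h import *
b=cv2.imread('pics/t0.png');c=viewer.get_calibration('top')
cr=cv2.resize(b[185:245,200:300],None,fx=8,fy=8,interpolation=cv2.INTER_CUBIC)
a=cv2.imread('pics/s0.png');cs=viewer.get_calibration('scene')
cv2.imwrite('pics/c0.png',cr)
hsv=cv2.cvtColor(b,cv2.COLOR_BGR2HSV)
def blobs(im,lo,hi,box,mn=4):
    h=cv2.cvtColor(im,cv2.COLOR_BGR2HSV); m=cv2.inRange(h,lo,hi); 
    M=np.zeros_like(m); x0,y0,x1,y1=box; M[y0:y1,x0:x1]=m[y0:y1,x0:x1]
    n,l,s,ce=cv2.connectedComponentsWithStats(M)
    return [(s[i,4],np.round(ce[i],1)) for i in range(1,n) if s[i,4]>=mn]
box=(200,180,300,250)
for nm,lo,hi,z in [('blue',(100,110,60),(130,255,255),.106),('red',(0,150,90),(6,255,255),.106),('red2',(172,150,90),(180,255,255),.106),('yel',(24,150,120),(34,255,255),.135),('green',(50,60,20),(90,255,255),.05)]:
    for s,ce in blobs(b,lo,hi,box): print(nm,s,ce,np.round(onplane(c,ce,z),4))
print(np.round(onplane(c,(378*.64,333*.64),.113),4))
E
```

```text
blue 10 [224.5 190.5] [0.5593 0.1713 0.106 ]
red 9 [208.8 234.6] [0.4247 0.2192 0.106 ]
yel 16 [269.8 213.4] [0.4819 0.0353 0.135 ]
green 149 [233.8 228.3] [0.4492 0.1466 0.05  ]
[0.4874 0.1185 0.113 ]
```

View pics/c0.png

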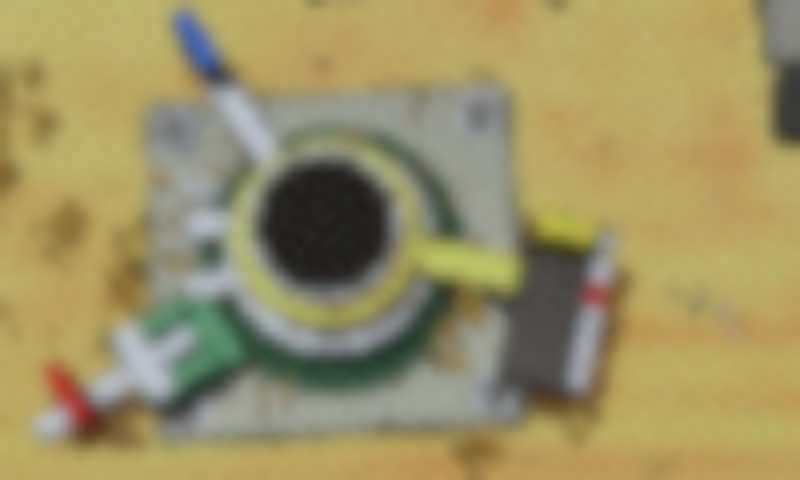

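```bash
cat >> h.py <<'E'
def phi_now(s):
    R=Ro.from_rotvec(s['orientation']).as_matrix(); return np.arctan2(R[1,1],R[0,1])
def plan(wps,start=None,dmax=60,ymax=.18):
    """wps: (x,y,z,phi,grip) TCP targets; phi = world angle of tool y. Prints rows."""
    if start is None:
        s=robot.read_state(); start=(*s['tool_pos'],phi_now(s))
    p=np.array(start[:3]);f=start[3]; out=[]
    for x,y,z,ph,g in wps:
        T=np.array([x,y,z]); dy=(ph-f)
        n=max(1,int(np.ceil(np.linalg.norm(T-p)*1000/dmax)),int(np.ceil(abs(dy)/ymax)))
        p0=p.copy();f0=f
        for i in range(1,n+1):
            q=p0+(T-p0)*i/n; d=q-p
            yt=np.array([np.cos(f),np.sin(f),0]); zt=np.array([0,0,-1.]); xt=np.cross(yt,zt)
            r=np.round([d@xt*1000,d@yt*1000,d@zt*1000],1); w=round(-((f0+dy*i/n)-f),3)
            out.append([g,[float(v) for v in r],w])
            p=p+(xt*r[0]+yt*r[1]+zt*r[2])/1000; f-=w
    for i in range(0,len(out),5): print(out[i:i+5])
    print('end',np.round(p,4),round(f,4))
E
python3 - <<'E'
from h import *
c=viewer.get_calibration('wrist'); s=robot.read_state()
R=Ro.from_rotvec(s['orientation']).as_matrix()
o=-np.array(c['R']).T@np.array(c['t']); print('cam in tool',np.round(R.T@(o-s['tool_pos']),3),'view axis in tool',np.round(R.T@np.array(c['R']).T,3),c['fx'])
ct=viewer.get_calibration('top')
P=[onplane(ct,(200+x/8,185+y/8),.012)[:2] for x,y in[(150,100),(505,90),(525,420),(165,435)]]
print(np.round(P,4)); 
for i in range(4):
    d=P[(i+1)%4]-P[i]; print(np.linalg.norm(d),np.degrees(np.arctan2(d[1],d[0])))
print(np.round(onplane(ct,(494*.64,354*.64),.028),3))
plan([(.40,.14,.40,1.134,60)])
E
```

```text
cam in tool [ 0.084 -0.     0.02 ] view axis in tool [[-0.001 -0.954 -0.3  ]
 [ 1.    -0.001 -0.001]
 [ 0.    -0.3    0.954]] 273.4574907843112
[[0.5556 0.1971]
 [0.5572 0.0521]
 [0.4224 0.0467]
 [0.4185 0.1913]]
0.14495830346137423 -89.34900298624328
0.13495678019335328 -177.67234102011236
0.1447308490126704 91.54393505166377
0.1372185973855254 2.402372146454778
[ 0.453 -0.115  0.028]
[[60, [-37.9, -38.0, 0.5], np.float64(-0.0)], [60, [-37.9, -37.9, 0.4], np.float64(-0.0)], [60, [-37.9, -38.0, 0.5], np.float64(-0.0)], [60, [-37.9, -38.0, 0.5], np.float64(-0.0)], [60, [-37.9, -37.9, 0.5], np.float64(-0.0)]]
[[60, [-37.9, -38.0, 0.4], np.float64(-0.0)], [60, [-38.0, -37.9, 0.5], np.float64(-0.0)], [60, [-37.9, -38.0, 0.5], np.float64(-0.0)]]
end [0.4  0.14 0.4 ] 1.1339
```

```bash
python3 - <<'E'
from h import *
plan([(.40,.14,.40,1.4,93),(.50,.118,.40,1.571,93)])
E
```

```text
[[93, [-37.9, -38.0, 0.5], np.float64(-0.033)], [93, [-36.6, -39.2, 0.4], np.float64(-0.034)], [93, [-35.3, -40.4, 0.5], np.float64(-0.033)], [93, [-34.0, -41.5, 0.5], np.float64(-0.033)], [93, [-32.5, -42.7, 0.5], np.float64(-0.033)]]
[[93, [-31.1, -43.7, 0.4], np.float64(-0.034)], [93, [-29.6, -44.7, 0.5], np.float64(-0.033)], [93, [-28.1, -45.7, 0.5], np.float64(-0.033)], [93, [-51.2, -2.4, -0.0], np.float64(-0.086)], [93, [-50.7, -6.7, -0.0], np.float64(-0.085)]]
end [0.5   0.118 0.4  ] 1.5709
```

apply_moves:
  deltas:
    - [93,[-38,-38,0.5],-0.033]
    - [93,[-36.6,-39.2,0.5],-0.034]
    - [93,[-35.3,-40.4,0.5],-0.033]
    - [93,[-34,-41.5,0.5],-0.033]
    - [93,[-32.5,-42.7,0.5],-0.033]

```text
t: 0.72
tool_pos: [0.3455, 0.2898, 0.4019]
orientation: [-0.422, -3.113, 0.0]
force: [1.2, -0.9, -0.4]
opening: 0.0924
```

apply_moves:
  deltas:
    - [93,[-31,-43.7,0.5],-0.034]
    - [93,[-29.6,-44.7,0.5],-0.033]
    - [93,[-28,-45.7,0.5],-0.033]
    - [93,[-51,-2.4,0],-0.086]
    - [93,[-51,-6.7,0],-0.085]

```text
t: 1.35
tool_pos: [0.5012, 0.117, 0.4008]
orientation: [-0.003, 3.141, 0.0]
force: [0.3, -0.7, 1.2]
opening: 0.0931
```

```bash
python3 - <<'E'
from h import *
s=robot.read_state(); print(s['t'],np.round(s['tool_pos'],4),phi_now(s),np.round(s['dq'],3))
viewer.read_camera('wrist');grab('wrist','w0.png')
s=robot.read_state(); print(s['t'],np.round(s['tool_pos'],4),phi_now(s),s['force'])
E
```

```text
1.35 [0.5012 0.117  0.4008] 1.5724566406428409 [-0.287  1.062 -0.955  0.003 -0.113 -0.971]
1.45 [0.503  0.1165 0.3982] 1.5706629915969579 [-1.82795953 -0.04680615 -0.33714046]
```

View pics/w0.png

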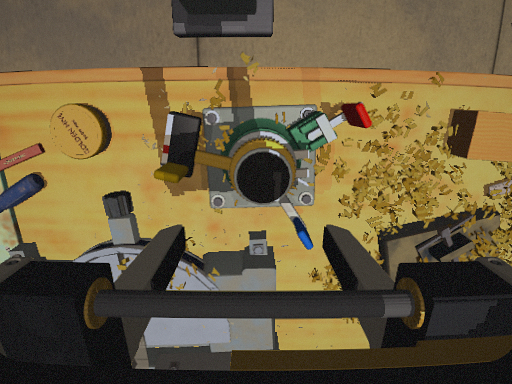

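```bash
python3 - <<'E'
from h import *
b=cv2.imread('pics/w0.png')
cv2.imwrite('pics/wc.png',cv2.resize(b[90:260,140:390],(800,544),interpolation=cv2.INTER_CUBIC))
c=viewer.get_calibration('wrist')
h=cv2.cvtColor(b,cv2.COLOR_BGR2HSV)
for nm,lo,hi,z,bx in [('blue',(100,110,50),(125,255,255),.106,(280,200,330,260)),('red',(0,150,60),(8,255,255),.106,(330,90,390,140)),('yel',(20,150,60),(34,255,255),.135,(140,150,200,190)),('dark',(0,0,0),(180,255,50),.113,(225,140,300,215))]:
    m=cv2.inRange(h,lo,hi);M=np.zeros_like(m);M[bx[1]:bx[3],bx[0]:bx[2]]=m[bx[1]:bx[3],bx[0]:bx[2]]
    n,l,s,ce=cv2.connectedComponentsWithStats(M);i=1+np.argmax(s[1:,4])
    r=cv2.minAreaRect(np.argwhere(l==i)[:,::-1].astype(np.float32))
    print(nm,s[i],np.round(ce[i],1),np.round(onplane(c,ce[i],z),4),np.round(r[0],1),np.round(r[1],1),r[2],np.round(cv2.boxPoints(r),0).tolist())
E
```

```text
blue [293 218  20  31 251] [303.1 234.1] [0.5518 0.1698 0.106 ] [302.3 233.1] [33.5  9.4] 63.43495178222656 [[291.0, 220.0], [299.0, 216.0], [314.0, 246.0], [306.0, 250.0]]
red [355 103  17  25 204] [363.1 114.7] [0.4249 0.2218 0.106 ] [363.2 114.4] [25.9  9.1] 60.255123138427734 [[353.0, 105.0], [361.0, 101.0], [374.0, 123.0], [366.0, 128.0]]
yel [149 163  38  23 487] [168.6 173. ] [0.476  0.0376 0.135 ] [167.9 173.6] [20.5 38.3] 77.00537872314453 [[147.0, 168.0], [184.0, 159.0], [189.0, 179.0], [152.0, 188.0]]
dark [ 237  152   53   51 2095] [262.8 177.1] [0.4856 0.1247 0.113 ] [263. 177.] [50. 52.] 90.0 [[237.0, 152.0], [289.0, 152.0], [289.0, 202.0], [237.0, 202.0]]
```

View pics/wc.png

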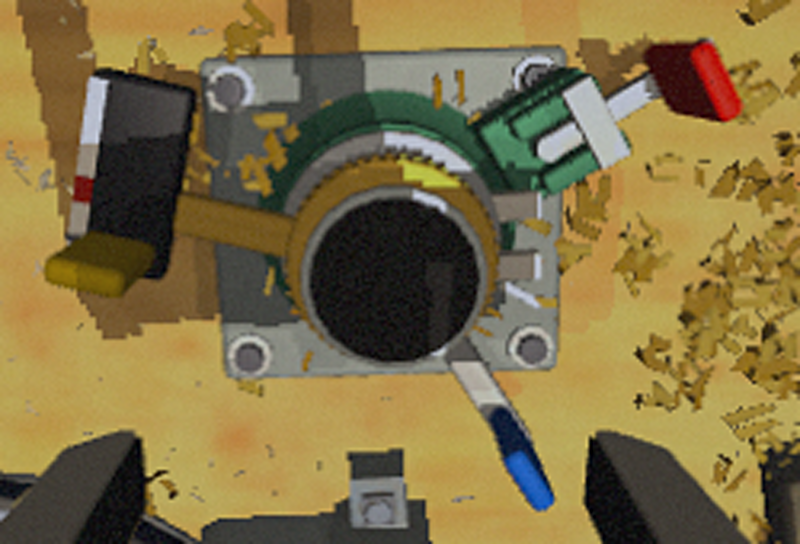

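```bash
cat >> h.py <<'E'
def blob(im,lo,hi,bx):
    h=cv2.cvtColor(im,cv2.COLOR_BGR2HSV);m=cv2.inRange(h,lo,hi);M=np.zeros_like(m);M[bx[1]:bx[3],bx[0]:bx[2]]=m[bx[1]:bx[3],bx[0]:bx[2]]
    n,l,s,ce=cv2.connectedComponentsWithStats(M);i=1+np.argmax(s[1:,4])
    r=cv2.minAreaRect(np.argwhere(l==i)[:,::-1].astype(np.float32))
    return s[i,4],np.array(r[0]),r[1],r[2]
E
python3 - <<'E'
from h import *
b=cv2.imread('pics/w0.png');c=viewer.get_calibration('wrist')
ct=viewer.get_calibration('top');t=cv2.imread('pics/t0.png')
A=np.mean([onplane(c,(262.8,177.1),.113),onplane(ct,(240.2,212.7),.113)],0);print('axis',A, onplane(ct,(240.2,212.7),.113))
def rep(n,X): d=X[:2]-A[:2]; print(n,np.round(X,4),'r',np.hypot(*d),'dir',np.degrees(np.arctan2(d[1],d[0]))%360)
h=cv2.cvtColor(b,cv2.COLOR_BGR2HSV)
s=blob(b,(100,110,140),(125,255,255),(280,200,330,260));print(s);rep('blue',onplane(c,s[1],.106))
rep('red',onplane(c,(363.2,114.4),.106)); rep('redtop',onplane(ct,(208.8,234.6),.106))
print(h[160:190:3,150:192:4,2])
for v in(80,95,110,125):
    s=blob(b,(18,150,v),(34,255,255),(140,150,200,190));print(v,s);rep('yel',onplane(c,s[1],.135))
# plate corners wrist
P=[onplane(c,(139.8+x/3.2,89.8+y/3.2),.012)[:2] for x,y in[(202,60),(565,46),(556,370),(226,378)]];print(np.round(P,4),np.mean(P,0))
for i in range(4):
    d=P[(i+1)%4]-P[i]; print(np.linalg.norm(d),np.degrees(np.arctan2(d[1],d[0])))
E
```

```text
axis [0.48717269 0.12419718 0.113     ] [0.48879892 0.12365832 0.113     ]
(np.int32(122), array([305.19229126, 240.03848267]), (19.137157440185547, 6.37905216217041), 56.30992889404297)
blue [0.559  0.1725 0.106 ] r 0.0866186688258371 dir 33.92144088139574
red [0.4246 0.2219 0.106 ] r 0.1160357887360199 dir 122.65829271839824
redtop [0.4247 0.2192 0.106 ] r 0.11375031926747567 dir 123.3343697512052
[[184 185 184 147 148  30  27  14  24  25  27]
 [186 185 187  88  85  66  51  21  25  28  26]
 [189 185 188  70  68  70  72  62  68  49  28]
 [188 192  57  64  68  65  67  67  69  58  20]
 [187 134 133 119  88  63  66  64  63  54  19]
 [176 127 143 144 120 115 105  71  51  37  19]
 [186 178 116 130 115 117 124  83 105 122 123]
 [188 189 187 178 114 102 108  72 116 115 119]
 [188 186 186 187 113 117 115 115 114 112 111]
 [183 187 186 186 190 117 115 116 114 115 113]]
80 (np.int32(544), array([160. , 176.5]), (40.0, 25.0), 0.0)
yel [0.4792 0.0293 0.135 ] r 0.09520288971922758 dir 265.2209214824637
95 (np.int32(521), array([160. , 176.5]), (40.0, 25.0), 0.0)
yel [0.4792 0.0293 0.135 ] r 0.09520288971922758 dir 265.2209214824637
110 (np.int32(432), array([158. , 176.5]), (25.0, 36.0), 90.0)
yel [0.4792 0.0275 0.135 ] r 0.09706716405210566 dir 265.30957340582086
125 (np.int32(344), array([153. , 176.5]), (26.0, 25.0), 0.0)
yel [0.4792 0.0228 0.135 ] r 0.10173642920457636 dir 265.5170749069627
[[0.4199 0.0501]
 [0.4145 0.1961]
 [0.5528 0.2008]
 [0.5565 0.0535]] [0.48591435 0.12511125]
0.14611233836169174 92.11495640211768
0.13839621178327666 1.975894159113877
0.14743561928549928 -88.56347283514395
0.13666003301650917 -178.57635173527208
```

```bash
python3 - <<'E'
from h import *
plan([(.535,.145,.34,1.9,40),(.559,.174,.33,2.164,40),(.559,.174,.26,2.164,40)])
E
```

```text
[[40, [-16.0, 14.2, 29.1], np.float64(-0.165)], [40, [-18.1, 11.5, 29.1], np.float64(-0.164)], [40, [-16.0, 9.8, 5.0], np.float64(-0.132)], [40, [-17.3, 7.7, 5.0], np.float64(-0.132)], [40, [0.0, -0.0, 35.0], np.float64(-0.0)]]
[[40, [0.1, -0.0, 35.0], np.float64(-0.0)]]
end [0.5589 0.174  0.26  ] 2.1637
```

apply_moves:
  deltas:
    - [40,[-16,14.2,29],-0.165]
    - [40,[-18,11.5,29],-0.164]
    - [40,[-16,9.8,5],-0.132]
    - [40,[-17.3,7.7,5],-0.132]
    - [40,[0,0,0],0]
  grip_force: 10

```text
t: 2.08
tool_pos: [0.5556, 0.1765, 0.3318]
orientation: [0.918, -3.003, -0.0]
force: [0.6, 0.6, -0.0]
opening: 0.0474
```

```bash
python3 - <<'E'
from h import *
s=robot.read_state(); print(s['t'],np.round(s['tool_pos'],4),phi_now(s),s['opening'],s['q'])
b,c=grab('wrist','w1.png')
s=blob(b,(100,110,140),(125,255,255),(0,0,512,384));print(s,onplane(c,s[1],.106))
plan([(.559,.174,.26,2.164,40)])
E
```

```text
2.075 [0.5556 0.1765 0.3318] 2.1645050741410365 0.047364205349041164 [ 2.19606928e-01  1.30424457e-01  1.62261233e+00  1.56707341e-04
  1.39029739e+00 -1.94492702e+00]Traceback (most recent call last):
  File "<stdin>", line 4, in <module>
  File "h.py", line 35, in blob
    n,l,s,ce=cv2.connectedComponentsWithStats(M);i=1+np.argmax(s[1:,4])
                                                     ~~~~~~~~~^^^^^^^^^
    return _wrapfunc(a, 'argmax', axis=axis, out=out, **kwds)
    return bound(*args, **kwds)
ValueError: attempt to get argmax of an empty sequence
```

View pics/w1.png

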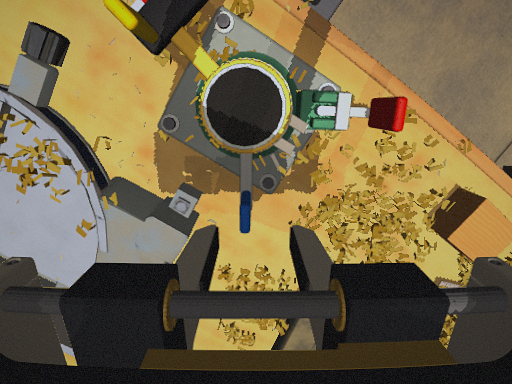

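```bash
python3 - <<'E'
from h import *
s=robot.read_state(); print(s['t'],np.round(s['tool_pos'],4),phi_now(s),s['opening'])
b=cv2.imread('pics/w1.png');c=viewer.get_calibration('wrist')
h=cv2.cvtColor(b,cv2.COLOR_BGR2HSV);print(h[188:238:3,245])
for bl in [((100,110,40),(130,255,255),(225,180,265,240),.106),((0,0,0),(180,255,70),(195,60,295,155),.113),((0,160,130),(8,255,255),(350,80,420,145),.106)]:
    s=blob(b,*bl[:3]);print(s,onplane(c,s[1],bl[3]))
print(onplane(c,(247,101),.113),onplane(c,(245,225),.106))
E
```

```text
2.125 [0.5555 0.176  0.3323] 2.162165116509816 0.043714082482985556
[[ 26  21  96]
 [112 169  62]
 [107 211  58]
 [106 217  60]
 [107 215  58]
 [108 215  58]
 [107 210  96]
 [108 201 104]
 [108 218 104]
 [109 204 104]
 [107 217 101]
 [108 208 102]
 [110 185 105]
 [109 192 101]
 [107 220 102]
 [ 24 102 150]
 [ 24 137 208]]
(np.int32(389), array([245. , 211.5]), (10.0, 41.0), 0.0) [0.55654674 0.168119   0.106     ]
(np.int32(4627), array([244., 106.]), (78.0, 74.0), 90.0) [0.48859638 0.12290543 0.113     ]
(np.int32(318), array([400., 114.]), (10.192737579345703, 34.85258483886719), 9.462322235107422) [0.4284535 0.221008  0.106    ]
[0.48463608 0.12279824 0.113     ] [0.56649452 0.17464278 0.106     ]
```

```bash
python3 - <<'E'
from h import *
plan([(.560,.172,.26,2.15,40)])
E
```

```text
[[40, [-0.8, -2.9, 36.1], np.float64(0.006)], [40, [-0.7, -3.0, 36.2], np.float64(0.006)]]
end [0.56  0.172 0.26 ] 2.1502
```

apply_moves:
  deltas:
    - [40,[-1,-3,36],0.006]
    - [40,[-1,-3,36],0.006]
    - [40,[0,0,0],0]
    - [9,[0,0,0],0]
    - [9,[0,0,0],0]
  grip_force: 8

```text
t: 2.75
tool_pos: [0.5617, 0.172, 0.2631]
orientation: [-0.898, 3.007, -0.0]
force: [0.3, 0.8, -0.0]
opening: 0.0246
```

apply_moves:
  deltas:
    - [9,[0,0,0],0]
    - [9,[0,0,0],0]

```text
t: 3.0
tool_pos: [0.5612, 0.172, 0.2616]
orientation: [-0.9, 3.009, -0.0]
force: [0.6, -0.3, 0.2]
opening: 0.0098
```

```bash
python3 - <<'E'
from h import *
s=robot.read_state(); p=s['tool_pos'];print(s['t'],np.round(p,4),phi_now(s),s['opening'],s['force'],s['wrist_torque'])
A=np.array([.4873,.1240]);d=p[:2]-A;a=np.arctan2(d[1],d[0]);r=np.hypot(*d);print(r,np.degrees(a))
a1=np.radians(61.9);f=phi_now(s);n=4
w=[]
for i in range(1,n+1):
    q=a+(a1-a)*i/n; w.append((A[0]+r*np.cos(q),A[1]+r*np.sin(q),p[2],f+(a1-a)*i/n,9))
plan(w)
E
```

```text
3.0 [0.5612 0.172  0.2616] 2.1519964184002225 0.009810373585124961 [ 0.64288701 -0.26501885  0.18885315] [-0.02858987 -0.13277534  0.00149595]
0.08811852547220575 32.9726581983694
[[9, [0.6, 11.1, 0.0], np.float64(-0.126)], [9, [0.7, 11.1, 0.0], np.float64(-0.126)], [9, [0.6, 11.1, 0.0], np.float64(-0.127)], [9, [0.7, 11.1, 0.0], np.float64(-0.126)]]
end [0.5288 0.2017 0.2616] 2.657
```

apply_moves:
  deltas:
    - [9,[0.6,11,0],-0.126]
    - [9,[0.7,11,0],-0.126]
    - [9,[0.6,11,0],-0.127]
    - [9,[0.7,11.2,0],-0.126]
    - [9,[0,0,0],0]

```text
t: 3.62
tool_pos: [0.5283, 0.2015, 0.261]
orientation: [1.624, -2.689, 0.001]
force: [-0.4, -3.7, 2.1]
opening: 0.0092
```

```bash
python3 - <<'E'
from h import *
viewer.read_camera('wrist');b,c=grab('wrist','w2.png')
s=robot.read_state(); p=s['tool_pos'];print(s['t'],np.round(p,4),phi_now(s),s['opening'],s['force'])
A=np.array([.4873,.1240]);d=p[:2]-A;print(np.hypot(*d),np.degrees(np.arctan2(d[1],d[0])))
t,c=grab('top','t2.png')
for n,lo,hi,z in[('blue',(100,110,60),(130,255,255),.106),('red',(0,150,90),(6,255,255),.106),('yel',(24,150,120),(34,255,255),.135)]:
    try: k=blob(t,lo,hi,(200,180,300,250));print(n,k,onplane(c,k[1],z))
    except ValueError: print(n,'hidden')
cv2.imwrite('pics/m2.png',np.hstack([cv2.resize(t[185:245,200:300],(400,240),interpolation=cv2.INTER_CUBIC),cv2.resize(b,(400,300))[:240]]))
E
```

```text
3.725 [0.5288 0.2012 0.261 ] 2.6544291923149603 0.00911325708884446 [-1.27626934 -2.82065558  3.60291992]
0.08763321611766423 61.72467663793238
blue hidden
red (np.int32(15), array([208.40002441, 233.80001831]), (8.049844741821289, 1.7888542413711548), 63.43495178222656) [0.42709958 0.22044481 0.106     ]
yel (np.int32(15), array([266.95001221, 198.35002136]), (2.5298221111297607, 4.743415832519531), 71.56504821777344) [0.52727975 0.04279752 0.135     ]
```

View pics/w2.png

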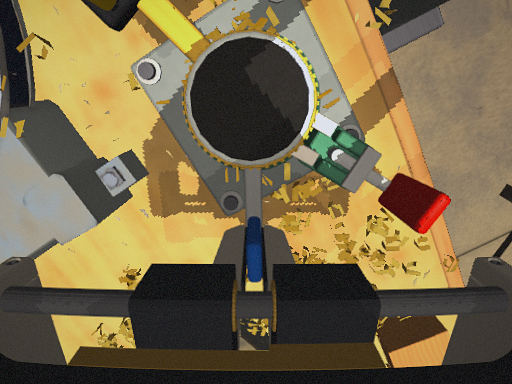

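```bash
python3 - <<'E'
from h import *
b=cv2.imread('pics/w2.png');c=viewer.get_calibration('wrist')
k=blob(b,(0,160,150),(8,255,255),(360,150,470,250));R=onplane(c,k[1],.106);print(k,R)
g=cv2.GaussianBlur(cv2.cvtColor(b,cv2.COLOR_BGR2GRAY),(5,5),1)
m=(g<75).astype(np.uint8);m[:30]=0
n,l,s,ce=cv2.connectedComponentsWithStats(m);i=l[95,240];pts=np.argwhere(l==i)[:,::-1]
print(s[i]);(u,v),r=cv2.minEnclosingCircle(pts.astype(np.float32));print(u,v,r)
A=onplane(c,(u,v),.113);A2=onplane(c,(251.5,97.5),.113);print(A,A2)
p=robot.read_state()['tool_pos'];
for a in(A,A2,np.array([.4873,.124,0])):
    d=R-a;e=p-a;print('bolt',np.degrees(np.arctan2(d[1],d[0])),np.hypot(*d[:2]),'tab',np.degrees(np.arctan2(e[1],e[0])),np.hypot(*e[:2]))
E
```

```text
(np.int32(520), array([432.68289185, 213.64634705]), (12.493902206420898, 45.7589111328125), 38.65980911254883) [0.42892081 0.22042717 0.106     ]
[  191    37   117   124 11283]
250.0 98.5 61.57322692871094
[0.48908321 0.12266516 0.113     ] [0.48829357 0.12260223 0.113     ]
bolt 121.60799778731773 0.11479078618848053 tab 63.082513721636545 0.0879834165558587
bolt 121.25476610115483 0.1144327040885532 tab 62.644624050277784 0.0883995853275369
bolt 121.19166155631838 0.1127223535379851 tab 61.64761038719084 0.08762794568753463
```

```bash
python3 - <<'E'
from h import *
s=robot.read_state();p=s['tool_pos'];f=phi_now(s)
plan([(p[0],p[1],p[2],f,30),(p[0],p[1],p[2],f,30),(p[0],p[1],.33,f,30),(.427,.222,.32,2.124,40)])
plan([(.427,.222,.257,2.124,40)],(.427,.222,.32,2.124))
E
```

```text
[[30, [0.0, 0.0, 0.0], np.float64(-0.0)], [30, [0.0, 0.0, 0.0], np.float64(-0.0)], [30, [0.0, 0.0, -34.5], np.float64(-0.0)], [30, [0.0, 0.0, -34.5], np.float64(-0.0)], [40, [9.7, 33.3, 3.3], np.float64(0.177)]]
[[40, [15.5, 31.0, 3.4], np.float64(0.177)], [40, [20.7, 27.8, 3.3], np.float64(0.177)]]
end [0.427 0.222 0.32 ] 2.1235
[[40, [0.0, 0.0, 31.5], -0.0], [40, [0.0, 0.0, 31.5], -0.0]]
end [0.427 0.222 0.257] 2.124
```

apply_moves:
  deltas:
    - [30,[0,0,0],0]
    - [30,[0,0,0],0]
    - [30,[0,0,0],0]
    - [30,[0,0,-34.5],0]
    - [30,[0,0,-34.5],0]

```text
t: 4.4
tool_pos: [0.5284, 0.2014, 0.3299]
orientation: [1.623, -2.689, -0.001]
force: [0.6, -1.1, 1.1]
opening: 0.0298
```

apply_moves:
  deltas:
    - [40,[9.7,33.3,3.3],0.177]
    - [40,[15.5,31,3.4],0.177]
    - [40,[20.7,27.8,3.3],0.177]
    - [40,[0,0,0],0]

```text
t: 4.9
tool_pos: [0.425, 0.2224, 0.3192]
orientation: [0.861, -3.02, -0.0]
force: [-0.7, -0.2, -0.1]
opening: 0.0401
```

```bash
python3 - <<'E'
from h import *
viewer.read_camera('wrist');b,c=grab('wrist','w3.png')
s=robot.read_state(); p=s['tool_pos'];print(s['t'],np.round(p,4),phi_now(s),s['opening'],s['force'])
for n,lo,hi,z in[('blue',(100,110,40),(130,255,255),.106),('red',(0,160,130),(8,255,255),.106)]:
    k=blob(b,lo,hi,(100,0,480,300));print(n,k,onplane(c,k[1],z))
plan([(.427,.222,.257,2.124,40)])
E
```

```text
5.0 [0.4269 0.2222 0.3201] 2.12890190531615 0.04033931522228634 [ 0.30676859  0.57852016 -0.08265305]Traceback (most recent call last):
  File "<stdin>", line 5, in <module>
  File "h.py", line 35, in blob
    n,l,s,ce=cv2.connectedComponentsWithStats(M);i=1+np.argmax(s[1:,4])
                                                     ~~~~~~~~~^^^^^^^^^
    return _wrapfunc(a, 'argmax', axis=axis, out=out, **kwds)
    return bound(*args, **kwds)
ValueError: attempt to get argmax of an empty sequence
```

View pics/w3.png

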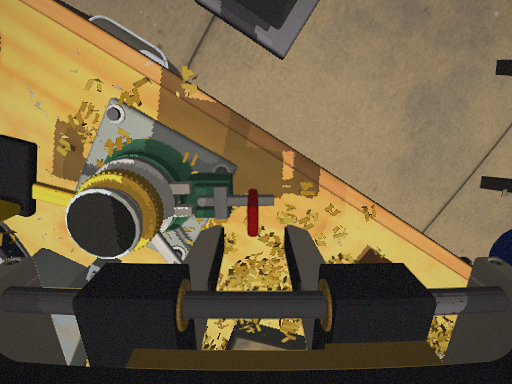

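apply_moves:
  deltas:
    - [40,[0,0,31.5],0]
    - [40,[0,0,31.5],0]
    - [9,[0,0,0],0]
    - [9,[0,0,0],0]
    - [9,[0,0,0],0]
  grip_force: 15

```text
t: 5.62
tool_pos: [0.4277, 0.2223, 0.2585]
orientation: [-0.861, 3.019, 0.0]
force: [0.2, 0.6, -0.0]
opening: 0.0146
```

apply_moves:
  deltas:
    - [9,[0,0,0],0]
    - [9,[0,0,0],0]

```text
t: 5.88
tool_pos: [0.4273, 0.222, 0.2578]
orientation: [-0.861, 3.019, -0.001]
force: [2.2, -2.3, 2.5]
opening: 0.0091
```

apply_moves:
  deltas:
    - [9,[0,-5,0],0]
    - [9,[0,-5,0],0]
    - [9,[0,-4,0],0]
    - [9,[0,0,0],0]

```text
t: 6.38
tool_pos: [0.4344, 0.2097, 0.2568]
orientation: [-0.86, 3.021, -0.001]
force: [2.3, 0.1, 1.7]
opening: 0.0093
```

```bash
python3 - <<'E'
from h import *
s=robot.read_state(); p=s['tool_pos'];print(s['t'],np.round(p,4),phi_now(s),s['opening'],s['force'])
for a in[(.488,.1235)]:
    d=p[:2]-a;print(np.hypot(*d),np.degrees(np.arctan2(d[1],d[0])))
E
```

```text
6.375 [0.4344 0.2097 0.2568] 2.125524432765215 0.00929609585650278 [2.26749002 0.0569786  1.71698296]
0.10151962164500121 121.86101762193636
```

Bolt moved 14 mm freely; continue to 21–22 mm.

apply_moves:
  deltas:
    - [9,[0,-3,0],0]
    - [9,[0,-3,0],0]
    - [9,[0,-1.5,0],0]
    - [9,[0,0,0],0]
    - [9,[0,0,0],0]

```text
t: 7.0
tool_pos: [0.4381, 0.2036, 0.2567]
orientation: [-0.861, 3.021, -0.001]
force: [2.7, 0.6, 0.2]
opening: 0.0089
```

```bash
python3 - <<'E'
from h import *
s=robot.read_state(); p=s['tool_pos'];print(s['t'],np.round(p,4),phi_now(s),s['opening'],s['force'],np.linalg.norm(p[:2]-[.4273,.222]))
E
```

```text
7.0 [0.4381 0.2036 0.2567] 2.1259311379279326 0.008917176163816447 [2.67014566 0.64024077 0.23105199] 0.021317794517923254
```

```bash
python3 - <<'E'
from h import *
p=(.4386,.2027,.2567,2.126)
plan([(p[0],p[1],.34,p[3],30),(.46,.12,.37,1.3,30),(.515,.045,.36,.436,30)],p)
E
```

```text
[[30, [0.0, 0.0, -41.7], -0.0], [30, [0.0, 0.0, -41.6], -0.0], [30, [5.1, -16.3, -6.0], 0.165], [30, [2.3, -16.9, -6.0], 0.165], [30, [-0.5, -17.1, -6.0], 0.166]]
[[30, [-3.3, -16.8, -6.0], 0.165], [30, [-6.0, -16.0, -6.0], 0.165], [30, [-14.6, -11.5, 2.0], 0.173], [30, [-16.4, -8.8, 2.0], 0.173], [30, [-17.6, -5.9, 2.0], 0.172]]
[[30, [-18.4, -2.8, 2.0], 0.173], [30, [-18.6, 0.5, 2.0], 0.173]]
end [0.515 0.045 0.36 ] 0.436
```

apply_moves:
  deltas:
    - [9,[0,-1,0],0]
    - [9,[0,0,0],0]
    - [30,[0,0,0],0]
    - [30,[0,0,0],0]
    - [30,[0,0,0],0]

```text
t: 7.62
tool_pos: [0.4384, 0.2028, 0.2565]
orientation: [0.861, -3.021, 0.0]
force: [-0.5, -0.3, -0.6]
opening: 0.0294
```

apply_moves:
  deltas:
    - [30,[0,0,-41.7],0]
    - [30,[0,0,-41.6],0]
    - [30,[5,-16.3,-6],0.165]
    - [30,[2.3,-17,-6],0.165]
    - [30,[-0.5,-17,-6],0.166]

```text
t: 8.25
tool_pos: [0.4515, 0.1529, 0.3583]
orientation: [-0.085, 3.14, -0.0]
force: [0.6, 0.4, 0.4]
opening: 0.0302
```

apply_moves:
  deltas:
    - [30,[-3.3,-16.8,-6],0.165]
    - [30,[-6,-16,-6],0.165]
    - [30,[-14.6,-11.5,2],0.173]
    - [30,[-16.4,-8.8,2],0.173]
    - [30,[-17.6,-5.9,2],0.172]

```text
t: 8.88
tool_pos: [0.4933, 0.0747, 0.3639]
orientation: [-1.216, -2.897, 0.0]
force: [0.3, 0.1, -0.1]
opening: 0.0297
```

apply_moves:
  deltas:
    - [30,[-18.4,-2.8,2],0.173]
    - [30,[-18.6,0.5,2],0.173]
    - [30,[0,0,0],0]

```text
t: 9.25
tool_pos: [0.5153, 0.0445, 0.3597]
orientation: [-1.689, -2.648, 0.001]
force: [0.7, 0.3, -1.0]
opening: 0.0299
```

```bash
python3 - <<'E'
from h import *
viewer.read_camera('wrist');b,c=grab('wrist','w4.png')
s=robot.read_state(); p=s['tool_pos'];print(s['t'],np.round(p,4),phi_now(s),s['opening'],s['force'])
A=(.488,.1235);print('proj',np.round(proj(c,[[*A,.113],[.5265,.041,.135],[.488+.094*np.cos(2.124),.1235+.094*np.sin(2.124),.106],[.488+.116*np.cos(2.124),.1235+.116*np.sin(2.124),.106]]),1).tolist())
t,ct=grab('top','t4.png')
E
```

```text
9.35 [0.5148 0.0455 0.3599] 0.4396426569546396 0.030082304140425887 [-0.39840091 -0.08942669  0.42134133]
proj [[266.0, 108.4], [265.5, 225.0], [252.3, -20.9], [248.8, -53.8]]
```

View pics/w4.png

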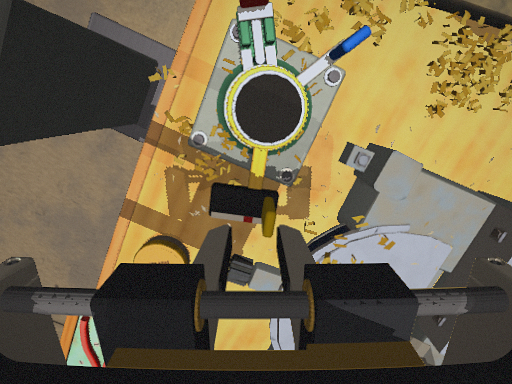

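```bash
python3 - <<'E'
from h import *
A=np.array([.488,.1235])
plan([(.5285,.042,.285,.335,30)])
th0,th1=np.radians(296.4),np.radians(252.5);n=9;w=[]
for i in range(1,n+1):
    t=th0+(th1-th0)*i/n; w.append((A[0]+.091*np.cos(t),A[1]+.091*np.sin(t),.285,t-np.radians(278.2)+np.radians(1),12))
plan(w,(.5285,.042,.285,.335))
E
```

```text
[[30, [-4.6, 5.4, 37.5], np.float64(0.052)], [30, [-4.3, 5.7, 37.5], np.float64(0.053)]]
end [0.5285 0.042  0.285 ] 0.3346
[[12, [-0.6, -7.8, 0.0], np.float64(0.085)], [12, [-0.7, -7.7, 0.0], np.float64(0.085)], [12, [-0.6, -7.7, 0.0], np.float64(0.085)], [12, [-0.7, -7.7, 0.0], np.float64(0.085)], [12, [-0.6, -7.7, 0.0], np.float64(0.086)]]
[[12, [-0.6, -7.7, 0.0], np.float64(0.085)], [12, [-0.7, -7.8, 0.0], np.float64(0.085)], [12, [-0.6, -7.7, 0.0], np.float64(0.085)], [12, [-0.7, -7.7, 0.0], np.float64(0.085)]]
end [0.4606 0.0367 0.285 ] -0.431
```

apply_moves:
  deltas:
    - [30,[-4.6,5.4,37.5],0.052]
    - [30,[-4.3,5.7,37.5],0.053]
    - [30,[0,0,0],0]
    - [12,[0,0,0],0]
    - [12,[0,0,0],0]
  grip_force: 60

```text
t: 10.02
tool_pos: [0.5294, 0.0418, 0.2873]
orientation: [1.822, 2.556, 0.003]
force: [0.4, 0.2, 1.6]
opening: 0.0152
```

```bash
python3 - <<'E'
from h import *
b,c=grab('wrist','w5.png')
s=robot.read_state(); p=s['tool_pos'];print(s['t'],np.round(p,4),phi_now(s),s['opening'],s['force'])
E
```

```text
10.075 [0.5294 0.0417 0.2871] 0.3321714958597714 0.013158554813919277 [0.52629507 0.45480712 0.17094431]
```

View pics/w5.png

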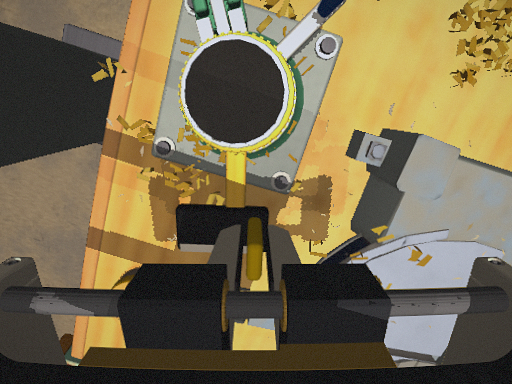

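apply_moves:
  deltas:
    - [12,[-0.6,-7.8,0],0.085]
    - [12,[-0.7,-7.7,0],0.085]
    - [12,[-0.6,-7.7,0],0.085]
    - [12,[-0.7,-7.7,0],0.085]
    - [12,[0,0,0],0]

```text
t: 10.7
tool_pos: [0.4994, 0.0328, 0.2863]
orientation: [2.229, 2.211, 0.002]
force: [0.3, 0.3, 0.4]
opening: 0.012
```

```bash
cat > st.py <<'E'
from h import *
F=[];
for _ in range(4):
    viewer.read_camera('top'); s=robot.read_state(); F.append(s['force'])
p=s['tool_pos'];f=phi_now(s);F=np.array(F);u=np.array([np.cos(f),np.sin(f),0])
print(round(s['t'],2),np.round(p,4),'phi',round(f,3),'open',round(s['opening'],4),'F',np.round(F.mean(0),2),'Fy',np.round(F@u,1))
d=p[:2]-[.488,.1235];print('r',np.hypot(*d),'dir',np.degrees(np.arctan2(d[1],d[0]))%360)
E
python3 st.py
```

```text
10.9 [0.4995 0.0328 0.2854] phi -0.007 open 0.0116 F [-0.26 -0.06 -0.07] Fy [-0.2 -0.3 -0.2 -0.3]
r 0.09142321890678569 dir 277.2125284332135
```

apply_moves:
  deltas:
    - [12,[-0.6,-7.7,0],0.085]
    - [12,[-0.6,-7.7,0],0.085]
    - [12,[-0.7,-7.8,0],0.085]
    - [12,[-0.6,-7.7,0],0.085]
    - [12,[0,0,0],0]

```text
t: 11.52
tool_pos: [0.4684, 0.0346, 0.2851]
orientation: [2.572, 1.804, 0.0]
force: [-0.6, 0.0, 0.3]
opening: 0.012
```

```bash
python3 st.py; python3 - <<'E'
from h import *
grab('wrist','w6.png')
E
```

```text
11.72 [0.4686 0.0345 0.285 ] phi -0.347 open 0.0119 F [ 0.09  0.26 -0.05] Fy [-0.5  0.2  0.6 -0.4]
r 0.0911352052602864 dir 257.7132913374975
```

View pics/w6.png

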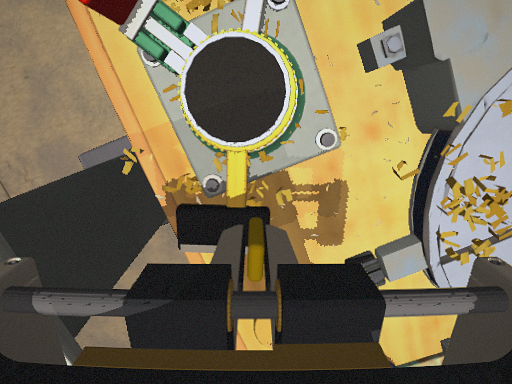

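apply_moves:
  deltas:
    - [12,[-0.3,-4,0],0.044]
    - [12,[-0.3,-4,0],0.044]
    - [12,[-0.3,-4,0],0.044]
    - [12,[0,0,0],0]

```text
t: 12.28
tool_pos: [0.457, 0.0382, 0.2851]
orientation: [2.686, 1.63, -0.0]
force: [0.2, -0.4, 0.1]
opening: 0.0123
```

```bash
python3 st.py
```

```text
12.47 [0.4571 0.0382 0.285 ] phi -0.48 open 0.012 F [0.03 0.12 0.11] Fy [ 0.6 -0.7 -0.2  0.2]
r 0.0906936952740478 dir 250.0704364041895
```

apply_moves:
  deltas:
    - [12,[0,-3,0],0]
    - [12,[0,0,0],0]

```text
t: 12.72
tool_pos: [0.4544, 0.0396, 0.2851]
orientation: [2.686, 1.628, 0.001]
force: [3.3, -2.2, -2.6]
opening: 0.012
```

```bash
python3 st.py
```

```text
12.93 [0.4544 0.0396 0.2851] phi -0.481 open 0.0122 F [ 3.51 -2.61 -2.17] Fy [4.  4.7 4.5 4. ]
r 0.09041133066570191 dir 248.1843942384411
```

apply_moves:
  deltas:
    - [12,[0,-4,0],0]
    - [12,[0,-3,0],0]
    - [12,[0,0,0],0]

```text
t: 13.3
tool_pos: [0.4483, 0.0429, 0.2852]
orientation: [2.686, 1.628, 0.002]
force: [5.9, -1.6, -5.1]
opening: 0.0119
```

```bash
python3 st.py
```

```text
13.5 [0.4484 0.0428 0.2851] phi -0.481 open 0.0122 F [ 5.97 -2.18 -4.1 ] Fy [6.4 6.7 6.1 6.1]
r 0.0898750910801241 dir 243.8664681208692
```

apply_moves:
  deltas:
    - [12,[0,-4,0],0]
    - [12,[0,-3,0],0]
    - [12,[0,0,0],0]
    - [12,[0,0,0],0]

```text
t: 14.0
tool_pos: [0.4424, 0.046, 0.2852]
orientation: [2.685, 1.628, 0.003]
force: [8.3, -2.1, -5.5]
opening: 0.0124
```

```bash
python3 st.py; python3 - <<'E'
from h import *
b,c=grab('wrist','w7.png')
cv2.imwrite('pics/w7c.png',cv2.resize(b[120:290,140:340],(800,600)[:2],interpolation=cv2.INTER_CUBIC))
E
```

```text
14.2 [0.4425 0.046  0.2852] phi -0.481 open 0.0119 F [ 8.81 -2.3  -6.12] Fy [ 8.3 10.   8.7  8.5]
r 0.08987061387832344 dir 239.55466863419014
```

View pics/w7c.png

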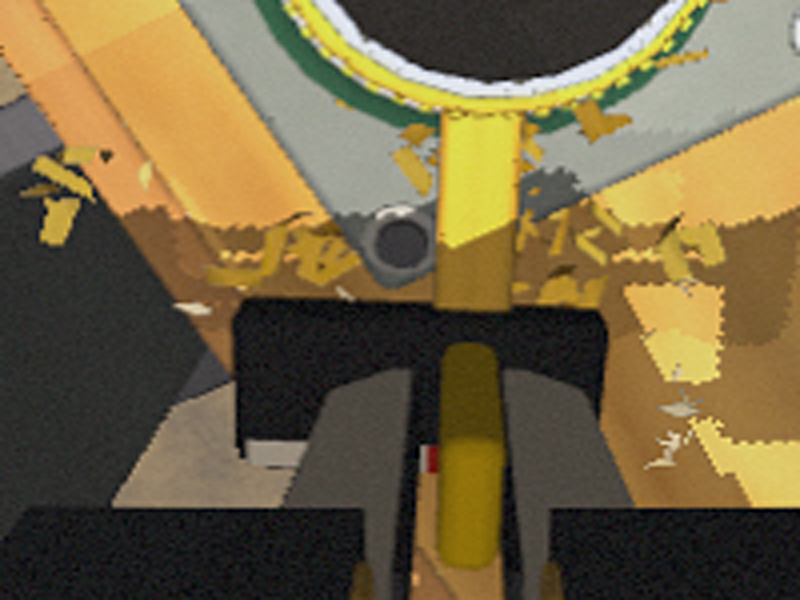

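apply_moves:
  deltas:
    - [12,[0,0,0],0]
    - [12,[0,4,0],0]
    - [12,[0,5,0],0]
    - [12,[0,5,0],0]
    - [12,[0,2.5,0],0]

```text
t: 14.88
tool_pos: [0.4566, 0.0384, 0.2851]
orientation: [-2.686, -1.628, 0.001]
force: [-0.1, -0.4, -0.5]
opening: 0.0124
```

```bash
python3 st.py
```

```text
15.07 [0.4564 0.0386 0.2851] phi -0.481 open 0.0122 F [ 0.84 -1.58 -0.21] Fy [0.4 2.9 1.1 1.4]
r 0.09060007115952962 dir 249.59686402245873
```

```bash
python3 - <<'E'
from h import *
s=robot.read_state();p=s['tool_pos'];f=phi_now(s)
plan([(p[0],p[1],.365,f,25),(.4384,.2028,.335,2.124,30),(.4384,.2028,.257,2.124,30)])
E
```

```text
[[25, [0.0, 0.0, -40.0], np.float64(-0.0)], [25, [0.0, 0.0, -39.9], np.float64(-0.0)], [30, [9.2, -6.1, 2.0], np.float64(-0.174)], [30, [10.0, -4.5, 2.0], np.float64(-0.173)], [30, [10.7, -2.6, 2.0], np.float64(-0.174)]]
[[30, [11.0, -0.8, 2.0], np.float64(-0.174)], [30, [11.0, 1.2, 2.0], np.float64(-0.173)], [30, [10.6, 3.0, 2.0], np.float64(-0.174)], [30, [9.9, 4.8, 2.0], np.float64(-0.174)], [30, [8.9, 6.4, 2.0], np.float64(-0.173)]]
[[30, [7.7, 7.9, 2.0], np.float64(-0.174)], [30, [6.2, 9.1, 2.0], np.float64(-0.174)], [30, [4.5, 10.0, 2.0], np.float64(-0.173)], [30, [2.7, 10.7, 2.0], np.float64(-0.174)], [30, [0.9, 11.0, 2.0], np.float64(-0.174)]]
[[30, [-1.1, 11.0, 2.0], np.float64(-0.173)], [30, [-2.9, 10.6, 2.0], np.float64(-0.174)], [30, [-0.0, -0.0, 39.0], np.float64(0.0)], [30, [-0.0, -0.0, 39.0], np.float64(0.0)]]
end [0.4384 0.2028 0.257 ] 2.124
```

apply_moves:
  deltas:
    - [25,[0,0,0],0]
    - [25,[0,0,0],0]
    - [25,[0,0,0],0]
    - [25,[0,0,-40],0]
    - [25,[0,0,-40],0]

```text
t: 15.7
tool_pos: [0.4561, 0.0386, 0.3654]
orientation: [-2.686, -1.628, 0.002]
force: [0.4, 0.4, 0.0]
opening: 0.0251
```

apply_moves:
  deltas:
    - [30,[9.2,-6,2],-0.174]
    - [30,[10,-4.5,2],-0.173]
    - [30,[10.7,-2.6,2],-0.174]
    - [30,[11,-0.8,2],-0.174]
    - [30,[11,1.2,2],-0.173]
  grip_force: 15

```text
t: 16.32
tool_pos: [0.4505, 0.0936, 0.3549]
orientation: [-1.745, -2.612, 0.0]
force: [0.5, -0.1, 0.1]
opening: 0.0299
```

apply_moves:
  deltas:
    - [30,[10.6,3,2],-0.174]
    - [30,[9.9,4.8,2],-0.174]
    - [30,[8.9,6.4,2],-0.173]
    - [30,[7.7,7.9,2],-0.174]
    - [30,[6.2,9,2],-0.174]

```text
t: 16.95
tool_pos: [0.4444, 0.1482, 0.3449]
orientation: [-0.483, -3.104, -0.0]
force: [0.2, 0.2, -0.1]
opening: 0.0299
```

apply_moves:
  deltas:
    - [30,[4.5,10,2],-0.173]
    - [30,[2.7,10.7,2],-0.174]
    - [30,[0.9,11,2],-0.174]
    - [30,[-1,11,2],-0.173]
    - [30,[-2.9,10.6,2],-0.174]

```text
t: 17.58
tool_pos: [0.4383, 0.203, 0.3349]
orientation: [0.867, -3.019, -0.0]
force: [-0.5, -0.0, 0.4]
opening: 0.0299
```

```bash
python3 st.py; python3 - <<'E'
from h import *
b,c=grab('wrist','w8.png')
plan([(.4384,.2028,.257,2.124,30)])
for n,z,bx in[('red',.106,(200,150,320,260))]:
    k=blob(b,(0,150,40),(8,255,255),bx);print(k,onplane(c,k[1],z),proj(c,[[.4384,.2028,.106],[.4273,.222,.106]]))
E
```

```text
17.77 [0.4384 0.2025 0.335 ] phi 2.12 open 0.0302 F [-0.35 -0.38  0.  ] Fy [ 0.7 -0.2 -0.4 -0.7]
r 0.09332282266575458 dir 122.12828069553805
[[30, [-0.1, 0.2, 39.0], np.float64(-0.002)], [30, [-0.1, 0.2, 39.0], np.float64(-0.002)]]
end [0.4384 0.2028 0.257 ] 2.1243
(np.int32(308), array([254.5, 206.5]), (43.0, 9.0), 90.0) [0.4325366  0.19942702 0.106     ] [[254.27377565 214.22076236]
 [281.24088597 214.82421189]]
```

apply_moves:
  deltas:
    - [30,[0,0,39],0]
    - [30,[0,0,39],0]
    - [9,[0,0,0],0]
    - [9,[0,0,0],0]
    - [9,[0,0,0],0]

```text
t: 18.45
tool_pos: [0.4393, 0.2029, 0.2591]
orientation: [-0.856, 3.02, 0.001]
force: [-1.1, 1.9, 1.5]
opening: 0.0098
```

apply_moves:
  deltas:
    - [9,[0,4,0],0]
    - [9,[0,6,0],0]
    - [9,[0,6,0],0]
    - [9,[0,5,0],0]
    - [9,[0,0,0],0]

```text
t: 19.08
tool_pos: [0.427, 0.2211, 0.257]
orientation: [0.859, -3.022, -0.002]
force: [0.1, 2.7, 2.6]
opening: 0.0091
```

```bash
python3 st.py
```

```text
19.27 [0.4273 0.2206 0.257 ] phi 2.124 open 0.009 F [0.13 3.09 2.7 ] Fy [3.1 2.  2.5 2.7]
r 0.11457261506543426 dir 122.01269741583614
```

apply_moves:
  deltas:
    - [9,[0,1.5,0],0]
    - [9,[0,0,0],0]

```text
t: 19.52
tool_pos: [0.4267, 0.2214, 0.2569]
orientation: [-0.858, 3.022, -0.001]
force: [2.9, -2.5, -0.1]
opening: 0.0092
```

```bash
python3 st.py
```

```text
19.73 [0.4267 0.2215 0.2569] phi 2.124 open 0.0091 F [ 2.96 -2.33  0.7 ] Fy [-3.6 -3.3 -3.4 -3.9]
r 0.1155442768449199 dir 122.01656119988057
```

apply_moves:
  deltas:
    - [30,[0,0,0],0]
    - [30,[0,0,0],0]
    - [30,[0,0,0],0]
    - [30,[0,0,-35],0]
    - [30,[0,0,-35],0]

```text
t: 20.35
tool_pos: [0.4262, 0.2216, 0.3273]
orientation: [0.858, -3.02, -0.0]
force: [1.0, -0.7, -0.2]
opening: 0.0303
```

apply_moves:
  deltas:
    - [93,[30,0,-35],0.1]
    - [93,[30,0,0],0.15]
    - [93,[15,0,0],0.15]
    - [93,[0,0,0],0.15]
    - [93,[0,0,0],0]

```text
t: 20.98
tool_pos: [0.3596, 0.1883, 0.3621]
orientation: [-0.007, 3.141, 0.0]
force: [0.6, -1.0, -0.2]
opening: 0.0753
```

```bash
python3 st.py; python3 - <<'E'
from h import *
b,c=grab('wrist','w9.png');t,ct=grab('top','t9.png')
th=np.radians(1.8)
def P(r,deg,z): a=np.radians(deg)+th; return [.488+r*np.cos(a),.1235+r*np.sin(a),z]
X=[P(88,60,106),P(116,120,106),P(91,249,135)];X=[[.488+(x[0]-.488)/1000,.1235+(x[1]-.1235)/1000,x[2]/1000] for x in X]
print('want wrist',np.round(proj(c,X),1).tolist(),'top',np.round(proj(ct,X),1).tolist())
t0=cv2.imread('pics/t0.png')
for n,lo,hi,z in[('blue',(100,110,60),(130,255,255),.106),('red',(0,150,90),(6,255,255),.106),('yel',(24,150,120),(34,255,255),.135)]:
    try: k=blob(t,lo,hi,(200,180,300,250));print(n,k[:2])
    except ValueError: print(n,'hidden')
d=cv2.absdiff(t,t0).max(2)
for nm,(u,v) in dict(block=(149,230),tin=(316,226),pencil=(353,215)).items(): print(nm,(d[v-14:v+14,u-20:u+20]>40).sum())
a=cv2.resize(t[180:250,195:305],(440,280),interpolation=cv2.INTER_CUBIC);w=cv2.resize(b[:300],(440,258))
cv2.imwrite('pics/fin.png',np.vstack([a,w]))
E
```

```text
21.18 [0.3599 0.1884 0.362 ] phi 1.576 open 0.0908 F [-0.18 -0.45 -0.24] Fy [-1.1 -0.4  0.3 -0.6]
r 0.14359525879052878 dir 153.1373174453164
want wrist [[264.8, 345.1], [287.9, 266.4], [95.1, 309.3]] top [[214.8, 200.2], [207.9, 233.9], [269.2, 221.4]]
blue (np.int32(17), array([215.50001526, 200.00003052]))
red hidden
yel (np.int32(18), array([268.80001831, 221.90002441]))
block 46
tin 0
pencil 0
```

apply_moves:
  deltas:
    - [93,[0,-50,-10],0]
    - [93,[0,-55,-10],0]
    - [93,[0,-55,0],0]
    - [93,[0,-50,0],0]
    - [93,[0,0,0],0]

```text
t: 21.9
tool_pos: [0.3604, -0.0245, 0.3821]
orientation: [0.003, 3.142, -0.001]
force: [0.1, 1.3, 0.1]
opening: 0.0927
```

```bash
python3 st.py; python3 - <<'E'
from h import *
t,ct=grab('top','t10.png');sc,cs=grab('scene','s10.png')
t0=cv2.imread('pics/t0.png');s0=cv2.imread('pics/s0.png')
for n,lo,hi in[('blue',(100,110,60),(130,255,255)),('red',(0,150,90),(6,255,255)),('yel',(24,150,120),(34,255,255))]:
    for nm,im in(('now',t),('start',t0)):
        try: k=blob(im,lo,hi,(200,180,300,250));print(n,nm,k[:2])
        except ValueError: print(n,nm,'hidden')
# bystander shifts by phase correlation of patches
def sh(a,b,u,v,w=16):
    f=lambda i:np.float32(cv2.cvtColor(i,cv2.COLOR_BGR2GRAY)[v-w:v+w,u-w:u+w]); return cv2.phaseCorrelate(f(a),f(b),cv2.createHanningWindow((2*w,2*w),cv2.CV_32F))
for nm,X in dict(block=(150,230),tin=(316,226),pencil=(353,215)).items():
    W=onplane(ct,X,.03); u,v=np.round(proj(cs,[W])[0]).astype(int)
    print(nm,np.round(W,3),'top',sh(t0,t,*X),'scene',(u,v),sh(s0,sc,u,v))
E
```

```text
22.1 [ 0.3606 -0.0208  0.3819] phi 1.575 open 0.0928 F [-0.09  0.61  0.12] Fy [0.1 0.9 0.9 0.5]
r 0.19248593393412627 dir 228.54431133014089
blue now (np.int32(17), array([215.50001526, 200.00003052]))
blue start (np.int32(10), array([224.50004578, 190.50001526]))
red now (np.int32(9), array([208.8400116 , 234.62001038]))
red start (np.int32(9), array([208.8400116 , 234.62001038]))
yel now (np.int32(16), array([268.70001221, 222.10002136]))
yel start (np.int32(16), array([270.01922607, 213.40383911]))
block [0.449 0.418 0.03 ] top ((0.04416270599503669, -0.07227239336888402), 0.8637705759610981) scene (np.int64(218), np.int64(155)) ((1.398084552633076, -3.908082930898601), 0.3090808829292655)
tin [ 0.454 -0.114  0.03 ] top ((-0.024820032560061378, -0.40397633995612736), 0.531788770109415) scene (np.int64(265), np.int64(268)) ((-0.05216829105589227, 0.18764985418157565), 0.9401966528967023)
pencil [ 0.488 -0.235  0.03 ] top ((0.02105654204754437, 0.020700299566739133), 0.9305265722796321) scene (np.int64(292), np.int64(303)) ((0.20331809050871286, 0.02449446027249813), 0.9520703181624413)
```

```bash
python3 -c "
from plant import order
print(order.close_job())"
```

```text
the job is handed in; nothing more can be done
None
```

The work support is set and locked, the bolt is drawn out again, and the job is handed in at about 22 s of the 58 s. No verdict was reported.

**What I did**
- **Barrel:** turned about 29° by its blue tab.
- **Bolt:** slid in about 21–22 mm.
- **Ring:** drew the yellow tab round until the ring met its stop, then on to about 8.9 N. That puts the gauge at roughly 15–16 mm, inside the red band, and I held it there for about 0.3 s.
- **Release:** let the gauge spring back, drew the bolt out and moved the arm clear.

**Last checks (numbers only)**
- **Barrel:** the blue tab was within about 0.7 px of its set position in the top camera, or roughly 0.02 rad.
- **Ring and gauge:** the yellow tab was within about 0.8 px of the spot expected with the ring home and the gauge at rest.
- **Bolt:** the red tab was on exactly the same pixels as at the start, so it is fully out.
- **Tin, block and pencil:** each showed no shift (under 0.25 px) in at least one camera.

**Disagreements**
- **Bystanders:** two patch comparisons were poor: the block in the scene view (about 4 px, weak match) and the tin in the top view (about 0.4 px, weak match). I put these down to the arm covering those patches, since the other camera showed no movement.
- **Gauge pull:** part-way through, the force put the gauge about 1 mm below what the tool travel gave (8 against 9 mm).
- **Final picture:** I could not view it because the picture limit was reached.

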